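# Sort joinery parts into their sample trays

### The arm

A 6-joint arm with a two-finger parallel gripper is mounted at the origin on the work surface. World frame = base frame: x ahead of the robot, y to its left, z up, the work surface at z = 0. Lengths are in mm, angles in degrees, forces in N, time in s.
With the tool pointing down it reaches from about 325 to 850 mm from the base axis. Payload 4.4 kg.
Tool frame: the origin (TCP) lies on the centre line of the jaws, within the pads' length; the fingertips stand 19 mm ahead of it and the grasp point (between the pads) is the TCP; z points along the fingers, x is the direction in which the jaws open and shut, and the axes are right-handed (so a half turn about z gives the same grasp; the last joint's range is limited). The gripper opens to 94 mm and grips with 3 to 60 N. Pads are 16 mm wide; open, the fingers measure 119 mm over their backs; the gripper's body (75 mm by 177 mm) begins 78 mm behind the grasp point.
Start: joints at [-75.602, 11.837, 88.321, -0, 79.842, -8.623], TCP at [224.857, -529.213, 224.447] pointing down, gripper open.
Joint ranges: [-156.59, 156.59], [-49.26, 127.26], [12.9, 141.05], [-63.56, 243.56], [4.71, 150.69], [-161.64, 161.64]. Speed limits (degrees/s): [159.86, 159.86, 180, 180, 180, 180].

### API

Orientations are given as a 3x3 rotation matrix whose columns are the frame's x, y, z axes.
In Python, from station import env, imaging, workorder gives the robot as it stands.
- The arm moves only by the tool play_rows, never from a script. Its arguments are lists of equal length, an entry for each row: "delta_pos": the shift along the tool's x, y, z in units of 25 mm (1.0 is 25 mm), a list of three; "roll": the turn about the tool's z in degrees; "grip": the opening, from 0 (shut) to 1 (fully open). A call has 1 to 8 rows; each row is the pose to reach, as a shift and turn from the pose commanded when the call began, along the tool's axes at that moment; what a row does not reach only later rows make up. A row lasts 1/12 s, in which the tool goes at most 41.7 mm and 7.16 degrees, less where a joint would pass 70% of its speed; a pose out of reach is approached as far as the arm can. A call with a gripper value outside its range is refused whole. The fingers move at their own pace and stop on an object; the grip force is fixed at half the most. Time passes only in rows, so rows that repeat a pose let the fingers close. It gives the time, the measured TCP pose, the force and the opening at its end, in the units of the state.
- env.read_state(): the state, without advancing time (a new reading comes with each control period).
- imaging.get_image(name): name is "scene" or "top" or "wrist"; returns the picture (480x640x3 uint8, red, green, blue); there is no depth.
- imaging.camera_model(name): a dict with "fx", "fy", "cx", "cy" (pixels), "eye" and "attitude" of the camera in the world; the wrist camera has in their place "tool_from_camera" (4x4, takes a point from camera to tool coordinates, whose origin is the TCP and whose axes are the tool frame's). Camera axes: x right, y down, z forward; pixel columns grow to the right and rows downward; lengths in mm; the calibration is good to about 2 mm. The wrist camera is an equidistant fisheye: a pixel r from the principal point sees the ray r / f radians off the axis. A picture is of the moment at which its call begins: read the wrist's pose just before it. camera_model takes no time and is no camera call.
- workorder.sign_off(): hands the job in, once; it reports no verdict.
The state is a dict: "t": time; "joint_pos": joint angles; "qd": joint speeds; "tau": joint torques, N m; "ee_pos": TCP position; "ee_rot": TCP orientation; "wrist_force": force on the tool from outside, world axes, zero at the start; "torque": the same for the moment, N m; "gripper_width": finger opening in mm.
Only numpy, scipy, OpenCV 4.12 (cv2) and the standard library are available. Lean on these libraries where they do the work, as an engineer would, in place of code of your own. Each camera call takes 0.05 s, during which the arm holds its last target. There are 200 camera calls.

### The job

Sort the five loose beech parts on the bench into the three grey trays: both octagonal pegs, both flat loose tenons and the drawer knob each go in the tray that has a sample of its kind fixed on its ledge. Lay the pegs and tenons flat on the tray floor, side by side and not on top of one another, stand the knob upright on its foot, and leave the mallet and the glue bottle alone.

Things in the scene. Friction and masses are not known exactly. Their poses are not given: they have to be found in the camera images.
- peg_a: Plain beech draw peg, octagonal stick 24 mm across the flats, 100 mm long with the last 20 mm at its +x end tapered; lies on a flat. Origin: middle of its length on its axis, 12 mm above what it lies on; x along its length. About 35 g.
- peg_b: Second, identical beech draw peg, octagonal stick 24 mm across the flats, 100 mm long with the last 20 mm at its +x end tapered; lies on a flat. Origin: middle of its length on its axis, 12 mm above what it lies on; x along its length. About 35 g.
- tenon_a: Plain beech loose tenon, flat slab 80 x 40 x 16 mm with rounded ends, lying on its broad face. Origin: its centre, 8 mm above what it lies on; x along its 80 mm length, z through its thickness. About 36 g.
- tenon_b: Second, identical beech loose tenon, flat slab 80 x 40 x 16 mm with rounded ends, lying on its broad face. Origin: its centre, 8 mm above what it lies on; x along its 80 mm length, z through its thickness. About 36 g.
- knob: Plain beech turned drawer knob, round, 38 mm high, standing on its foot of 36 mm diameter, waist 25 mm, cap 44 mm in diameter with an upright edge between 22 and 32 mm above the foot. Origin: centre of the foot's underside; z up through the cap. About 40 g.
- tray_peg: Fixed grey peg tray: well 140 x 180 mm outside (x, y), 130 x 170 inside, walls 30 mm high, floor's upper face 5 mm above the bench. Its solid ledge on the +x side (50 deep, 140 wide, 20 mm high) carries a fixed sample: a peg lying along y, top 44 mm above the bench. Origin: centre of the well's underside, on the bench; z up; turned up to 0.2 rad.
- tray_tenon: Fixed grey tenon tray: well 140 x 180 mm outside (x, y), 130 x 170 inside, walls 30 mm high, floor's upper face 5 mm above the bench. Its solid ledge on the +x side (50 deep, 140 wide, 20 mm high) carries a fixed sample: a tenon lying along y, top 36 mm above the bench. Origin: centre of the well's underside, on the bench; z up; turned up to 0.2 rad.
- tray_knob: Fixed grey knob tray: well 140 x 180 mm outside (x, y), 130 x 170 inside, walls 30 mm high, floor's upper face 5 mm above the bench. Its solid ledge on the +x side (50 deep, 140 wide, 20 mm high) carries a fixed sample: a standing knob, top 58 mm above the bench. Origin: centre of the well's underside, on the bench; z up; turned up to 0.2 rad.
- mallet: Bystander: wooden carpenter's mallet lying to the robot's right, head 75 x 130 x 60 mm of pale wood, handle 28 mm thick running from the head towards its own -x, about 275 mm long in all. Origin: underside of the mallet, 110 mm behind the head's centre. To be left alone.
- glue: Bystander: closed white glue bottle, 60 mm in diameter, 170 mm tall, orange cap, standing to the robot's left. Origin: centre of its underside. To be left alone.
Not all that is in view belongs to the job. What is shaped like the peg_a but black or purple is not meant.

How it is judged:
By the outcome, as a careful person would: the job done as asked, in the order asked, and still so for the second after the job is handed in, with the robot touching nothing.
It also fails if it takes over 109 s, if anything falls off the work surface, if the arm or the gripper's body presses on something with over 40 N, if the wrist force passes 120 N, or if a joint passes its speed limit or range.

## Working session

There is one attempt and no reset: what is moved stays moved. The work goes in short steps, Python scripts to look and compute and a tool call to move; the robot and the scene stay as the last step left them, time stands still between calls to the robot, and variables do not carry over. Pictures are saved under pics/ and viewed, about 12 in all and at most 16, crops included, and the job is handed in when it is done.

Besides the shell and the picture viewer there is one more tool, called after "Emit:" as a command line: name --pt "numbers of a row" for each row, then --argument value for the rest. play_rows: Moves the arm, as the interface text tells. Its arguments: {"type":"object","properties":{"delta_pos":{"type":"array","items":{"type":"array","items":{"type":"number"}}},"roll":{"type":"array","items":{"type":"number"}},"grip":{"type":"array","items":{"type":"number"}}},"required":["delta_pos","roll","grip"]}

```bash
ls; mkdir -p pics
python3 - <<'E'
from station import env, imaging
import cv2
for n in ("top","scene"):
    im=imaging.get_image(n); cv2.imwrite(f"pics/{n}0.png",im[:,:,::-1]); print(n,imaging.camera_model(n))
print(imaging.camera_model("wrist")); s=env.read_state(); print(s)
E
```

```text
pics
top {'fx': 598.8732707660391, 'fy': 598.8732707660391, 'cx': 318.835376917085, 'cy': 245.0257457550254, 'eye': array([ 302.57766931,   10.57453114, 1770.07455396]), 'attitude': array([[-0.02315042, -0.99433737,  0.10371713],
       [-0.99953239,  0.02094789, -0.02227524],
       [ 0.01997645, -0.10418432, -0.99435737]])}
scene {'fx': 439.3555575599825, 'fy': 439.3555575599825, 'cx': 314.4696665465589, 'cy': 237.3308535744064, 'eye': array([1070.54357754, -763.20767065,  675.38786903]), 'attitude': array([[ 0.79322763,  0.32437135, -0.51533791],
       [ 0.60892184, -0.42537004,  0.66953306],
       [-0.00203196, -0.84489263, -0.53493207]])}
{'fx': 371.64829954431775, 'fy': 371.64829954431775, 'cx': 318.3270788153064, 'cy': 240.71081527776857, 'tool_from_camera': array([[ 9.99999772e-01,  1.06150022e-04,  6.67027609e-04,
         8.03153000e-01],
       [-2.79944941e-04,  9.63890821e-01,  2.66297591e-01,
        -7.67237313e+01],
       [-6.14674295e-04, -2.66297717e-01,  9.63890631e-01,
        -1.60910600e+02],
       [ 0.00000000e+00,  0.00000000e+00,  0.00000000e+00,
         1.00000000e+00]])}
{'t': 0.1, 'joint_pos': array([-7.56013772e+01,  1.18793354e+01,  8.83953814e+01,  8.90740009e-04,
        7.98428200e+01, -8.62275658e+00]), 'qd': array([-0.03644743, -0.18575255, -0.25693937,  0.08516214, -0.03835073,
        0.0243886 ]), 'tau': array([-3.68193814e-04, -3.71862602e+01, -2.82292342e+01,  7.00978213e-02,
        3.10947897e-02, -5.60506555e-05]), 'ee_pos': array([ 224.69105243, -528.53246021,  223.41741   ]), 'ee_rot': array([[ 3.91071539e-01, -9.20360150e-01, -4.95293212e-04],
       [-9.20358054e-01, -3.91071720e-01,  1.99077123e-03],
       [-2.02592168e-03, -3.22686874e-04, -9.99997896e-01]]), 'wrist_force': array([ 0.08327909, -0.25858753, -0.5056397 ]), 'torque': array([ 0.01788358, -0.02647162,  0.05550444]), 'gripper_width': 93.43198575552132}
```

View pics/top0.png

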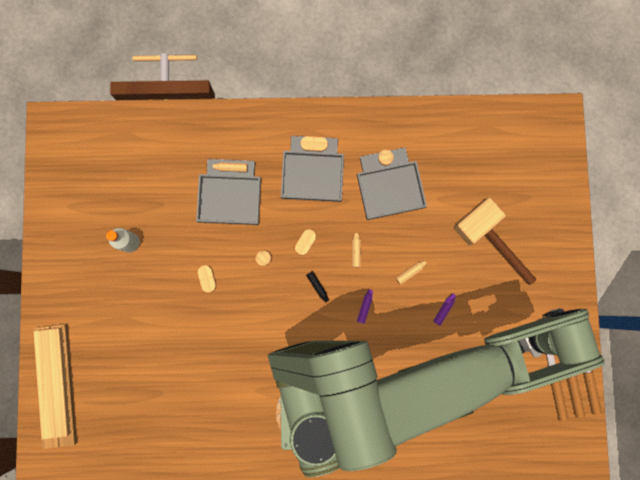

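View pics/scene0.png

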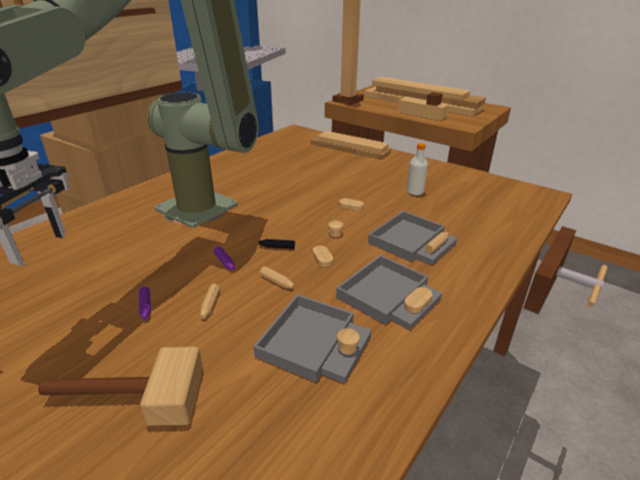

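The top view shows the peg tray near (230,199), the tenon tray near (313,176) and the knob tray near (391,190).

- **Loose beech parts:** tenons at (206,278) and (305,242), knob at (263,258), pegs at (357,250) and (411,272).
- **Decoys:** one black at (317,287), two purple at (365,306) and (445,309).

```bash
cat > h.py <<'E'
import numpy as np, cv2
from station import env, imaging
def cast(name,uv,z,st=None):
    """pixels -> world points on plane z"""
    uv=np.atleast_2d(np.asarray(uv,float)); m=imaging.camera_model(name)
    a=(uv-[m['cx'],m['cy']])/[m['fx'],m['fy']]
    if name=='wrist':
        th=np.linalg.norm(a,axis=1)[:,None]+1e-12
        d=np.c_[a/th*np.sin(th),np.cos(th)]
        T=m['tool_from_camera']; R=st['ee_rot']
        eye=st['ee_pos']+R@T[:3,3]; d=d@(R@T[:3,:3]).T
    else:
        d=np.c_[a,np.ones(len(a))]@m['attitude'].T; eye=m['eye']
    return (eye+d*((z-eye[2])/d[:,2])[:,None])[:,:2]
def blobs(im,lo,hi,amin,amax):
    m=cv2.inRange(cv2.cvtColor(im,cv2.COLOR_RGB2HSV),lo,hi)
    c,_=cv2.findContours(m,cv2.RETR_EXTERNAL,cv2.CHAIN_APPROX_NONE)
    return [k[:,0,:] for k in c if amin<cv2.contourArea(k)<amax]
def box(p):
    """min-area rect of world points: centre, long, short, angle of long axis deg"""
    (c,(w,h),a)=cv2.minAreaRect(p.astype(np.float32))
    if w<h: w,h,a=h,w,a+90
    return np.round(c,1),round(w,1),round(h,1),round((a+90)%180-90,1)
def goto(st,xyz,ang):
    """move in tool units; ang=world angle (deg) of jaw axis"""
    R=st['ee_rot']; d=R.T@(np.asarray(xyz,float)-st['ee_pos'])/25
    cur=np.degrees(np.arctan2(R[1,0],R[0,0])); r=-(ang-cur)   # tool z is down
    r=(r+90)%180-90
    print('delta',np.round(d,2),'roll',round(r,1),'or',round(r-180*np.sign(r),1),'q6',round(st['joint_pos'][5],1))
E
python3 - <<'E'
from h import *
im=cv2.cvtColor(cv2.imread('pics/top0.png'),cv2.COLOR_BGR2RGB)
hsv=cv2.cvtColor(im,cv2.COLOR_RGB2HSV)
for p in [(206,278),(263,258),(357,250),(411,270),(330,400),(280,240),(230,199),(313,176)]: print(p,hsv[p[1],p[0]])
print('pale')
for k in blobs(im,(12,60,190),(30,165,255),30,900):
    print(k.mean(0).round(),box(cast('top',k,12)))
print('grey')
for k in blobs(im,(0,0,60),(179,40,160),1000,9000):
    print(k.mean(0).round(),len(k),box(cast('top',k,20)))
E
```

```text
(206, 278) [ 19 127 247]
(263, 258) [ 22 118 248]
(357, 250) [ 21 121 248]
(411, 270) [ 19 128 243]
(330, 400) [ 38  56 146]
(280, 240) [ 15 180 181]
(230, 199) [ 18  27 159]
(313, 176) [ 21  23 156]
pale
[278. 412.] (array([ 6.3, 99.3]), 92.4, 11.5, -0.9)
[206. 279.] (array([394.8, 304.2]), 83.4, 42.9, 13.8)
[411. 272.] (array([ 403.3, -300.5]), 101.1, 27.8, -56.7)
[263. 258.] (array([452.3, 138.3]), 46.3, 44.5, 25.5)
[356. 250.] (array([ 470.4, -139.8]), 103.9, 26.6, -1.7)
[305. 242.] (array([496.1,  11.3]), 83.3, 44.5, -33.1)
[230. 166.] (array([727.8, 233.7]), 101.7, 24.2, 86.4)
[386. 156.] (array([ 749.2, -236.9]), 46.2, 42.2, -1.9)
[314. 143.] (array([794.5, -20. ]), 81.2, 43.1, 89.0)
[181.  57.] (array([1069. ,  376.6]), 84.8, 12.6, 89.2)
[146.  57.] (array([1070.1,  482.4]), 84.6, 15.0, -88.5)
grey
[314. 440.] 124 (array([-73.8,   3.7]), 125.7, 107.2, 13.9)
[228. 190.] 273 (array([650.4, 234. ]), 186.8, 179.5, -3.3)
[390. 182.] 250 (array([ 668.3, -243.7]), 187.1, 179.6, 10.7)
[312. 169.] 255 (array([715.4, -15.1]), 186.6, 176.1, -4.2)
```

Run:
```python
from h import *
s=env.read_state(); goto(s,(403,-300,150),33.3)
```

```text
delta [ -5.62 -10.14   2.95] roll 79.7 or -100.3 q6 -8.6
```

Emit:
play_rows --pt "-5.6 -10.1 2.9" --pt "-5.6 -10.1 2.9" --pt "-5.6 -10.1 2.9" --pt "-5.6 -10.1 2.9" --pt "-5.6 -10.1 2.9" --pt "-5.6 -10.1 2.9" --pt "-5.6 -10.1 2.9" --pt "-5.6 -10.1 2.9" --roll '[79.7,79.7,79.7,79.7,79.7,79.7,79.7,79.7]' --grip '[1,1,1,1,1,1,1,1]'

```text
t: 0.77
ee_pos: [403.2, -298.0, 150.4]
ee_rot: [[-0.523, -0.852, -0.001], [-0.852, 0.523, 0.003], [-0.002, 0.002, -1.0]]
wrist_force: [-0.4, 0.1, -0.7]
gripper_width: 93.9
```

Emit:
play_rows --pt "0 0 0" --pt "0 0 0" --pt "0 0 0" --pt "0 0 0" --pt "0 0 0" --roll '[22.4,22.4,22.4,22.4,22.4]' --grip '[1,1,1,1,1]'

```text
t: 1.18
ee_pos: [402.3, -301.3, 151.6]
ee_rot: [[-0.805, -0.594, -0.001], [-0.594, 0.805, 0.001], [0.0, 0.001, -1.0]]
wrist_force: [-0.4, 0.2, 0.7]
gripper_width: 93.7
```

```bash
cat > look.py <<'E'
import sys
from h import *
s=env.read_state(); im=imaging.get_image('wrist'); cv2.imwrite(f'pics/{sys.argv[1]}.png',im[:,:,::-1])
print('tcp',s['ee_pos'].round(1),'jaw',np.degrees(np.arctan2(s['ee_rot'][1,0],s['ee_rot'][0,0])).round(1),'tilt',s['ee_rot'][2].round(4))
for k in blobs(im,(12,60,190),(30,165,255),400,60000):
    c,w,h,a=box(cast('wrist',k,12,s)); print('pale',k.mean(0).round(),c,w,h,a)
E
python3 look.py w1
```

```text
tcp [ 402.3 -301.3  151.6] jaw -143.6 tilt [ 1.e-04  8.e-04 -1.e+00]
pale [142. 316.] [ 494.6 -132.2] 56.4 25.9 -3.1
pale [314. 240.] [ 401.6 -295.3] 41.0 26.1 -56.2
```

View pics/w1.png

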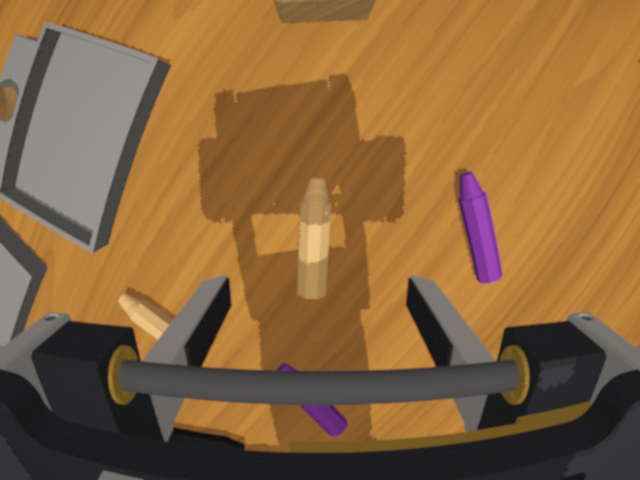

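The wrist view has peg_b at (314,238), half in the gripper's shadow. Purple decoys are at (480,228) and (312,400), and peg_a is at (145,312). I'll widen the mask to cover shadow.

```bash
python3 - <<'E'
from h import *
im=cv2.cvtColor(cv2.imread('pics/w1.png'),cv2.COLOR_BGR2HSV)
for p in [(314,285),(306,270),(322,280),(318,190),(314,240),(290,200),(260,120),(450,100),(145,312),(500,400)]: print(p,im[p[1],p[0]])
E
sed -i "s/(12,60,190),(30,165,255)/(10,60,100),(30,162,255)/" look.py; python3 look.py w1b
python3 - <<'E'
from h import *
im=cv2.cvtColor(cv2.imread('pics/w1b.png'),cv2.COLOR_BGR2RGB)
for k in blobs(im,(10,60,100),(30,150,255),400,60000): print(k.mean(0).round(),np.ptp(k,axis=0))
E
```

```text
(314, 285) [ 17 129 182]
(306, 270) [ 17 130 173]
(322, 280) [ 17 131 164]
(318, 190) [ 17 126 190]
(314, 240) [ 19 111 237]
(290, 200) [ 16 176 139]
(260, 120) [ 15 179 131]
(450, 100) [ 16 173 183]
(145, 312) [ 18 122 213]
(500, 400) [150  21  24]
tcp [ 402.3 -301.5  151.7] jaw -143.6 tilt [ 0.e+00  6.e-04 -1.e+00]
pale [168. 309.] [ 487.1 -158.7] 145.9 61.9 79.6
pale [314. 240.] [ 401.7 -295.5] 108.1 26.6 -56.5
pale [  6. 102.] [ 747.7 -228.4] 41.7 29.4 -53.2
pale [ 91. 124.] [ 672.1 -235.4] 207.3 195.4 10.6
pale [324.  10.] [ 509.2 -456.5] 82.4 21.3 36.9
[169. 310.] [109  87]
[314. 240.] [ 33 120]
[  6. 102.] [17 36]
[323.   9.] [100  22]
```

```bash
sed -i "s/(30,162,255)/(30,150,255)/" look.py;python3 - <<'E'
from h import *
s=env.read_state(); goto(s,(402.5,-298,22),-146.5)
E
```

```text
delta [-0.09  0.11  5.19] roll 2.9 or -177.1 q6 96.9
```

Emit:
play_rows --pt "-0.09 0.11 1.5" --pt "-0.09 0.11 3" --pt "-0.09 0.11 4" --pt "-0.09 0.11 4.7" --pt "-0.09 0.11 5.19" --pt "-0.09 0.11 5.19" --pt "-0.09 0.11 5.19" --roll '[2.9,2.9,2.9,2.9,2.9,2.9,2.9]' --grip '[1,1,0.8,0.6,0.4,0.3,0]'

```text
t: 1.87
ee_pos: [402.3, -298.1, 21.6]
ee_rot: [[-0.834, -0.551, -0.001], [-0.551, 0.834, 0.001], [0.0, 0.001, -1.0]]
wrist_force: [-0.1, 0.6, 0.1]
gripper_width: 64.3
```

Emit:
play_rows --pt "0 0 0" --pt "0 0 0" --pt "0 0 0" --pt "0 0 0" --pt "0 0 0" --pt "0 0 0" --roll '[0,0,0,0,0,0]' --grip '[0,0,0,0,0,0]'

```text
t: 2.37
ee_pos: [402.8, -298.1, 22.4]
ee_rot: [[-0.835, -0.55, 0.0], [-0.55, 0.835, -0.0], [-0.0, -0.0, -1.0]]
wrist_force: [0.2, -0.2, -0.6]
gripper_width: 24.1
```

Run:
```python
from h import *
s=env.read_state(); print(s['ee_pos'],s['gripper_width'],s['wrist_force'])
# peg tray: well centre (625.5,235.5), yaw -3.5 ; peg at tray y -35; jaw along tray y
y=np.radians(-3.5); c=np.array([625.5,235.5]); R=np.array([[np.cos(y),-np.sin(y)],[np.sin(y),np.cos(y)]])
print([(c+R@[0,d]).round(1) for d in (-35,35)])
goto(s,(*(c+R@[0,-35]),140),-93.5)
```

```text
[ 402.78288335 -298.13038892   22.40789174] 24.112908211278608 [ 0.16940716 -0.20294538 -0.59786891]
[array([623.4, 200.6]), array([627.6, 270.4])]
delta [-18.35  11.8   -4.71] roll -53.1 or 126.9 q6 100.2
```

Emit:
play_rows --pt "0 0 -1.5" --pt "0 0 -3.1" --pt "-1 0.7 -4.7" --pt "-2.4 1.6 -4.7" --pt "-3.8 2.5 -4.7" --pt "-5.2 3.4 -4.7" --pt "-6.6 4.3 -4.7" --pt "-8 5.2 -4.7" --roll '[0,0,-7,-14,-21,-28,-35,-42]' --grip '[0,0,0,0,0,0,0,0]'

```text
t: 3.03
ee_pos: [496.3, -82.5, 140.0]
ee_rot: [[-0.247, -0.969, 0.001], [-0.969, 0.247, -0.0], [0.0, -0.001, -1.0]]
wrist_force: [1.1, -0.2, -1.0]
gripper_width: 23.8
```

Run:
```python
from h import *
s=env.read_state(); print(s['ee_pos'],s['gripper_width'])
goto(s,(623.4,200.6,140),-93.5)
```

```text
[496.29787223 -82.52055681 140.03968482] 23.79313824132714
delta [-12.23  -2.13   0.  ] roll -10.8 or 169.2 q6 85.0
```

Emit:
play_rows --pt "-1.5 -0.25 0" --pt "-3 -0.5 0" --pt "-4.6 -0.8 0" --pt "-6.2 -1.05 0" --pt "-7.8 -1.3 0" --pt "-9.4 -1.6 0" --pt "-10.9 -1.9 0" --pt "-12.1 -2.1 0" --roll '[-2,-4,-6,-8,-9.5,-9.5,-9.5,-9.5]' --grip '[0,0,0,0,0,0,0,0]'

```text
t: 3.7
ee_pos: [623.6, 198.1, 139.5]
ee_rot: [[-0.087, -0.996, 0.0], [-0.996, 0.087, 0.001], [-0.001, -0.0, -1.0]]
wrist_force: [0.4, -1.5, -0.9]
gripper_width: 23.8
```

Emit:
play_rows --pt "0 0 0" --pt "0 0 0" --roll '[0,0]' --grip '[0,0]'

```text
t: 3.87
ee_pos: [622.8, 196.5, 139.1]
ee_rot: [[-0.086, -0.996, -0.001], [-0.996, 0.086, -0.001], [0.001, 0.001, -1.0]]
wrist_force: [-0.2, -0.9, -0.3]
gripper_width: 23.9
```

```bash
python3 look.py w2
```

```text
tcp [622.8 196.5 139.1] jaw -94.9 tilt [ 6.e-04  8.e-04 -1.e+00]
pale [511. 338.] [503.9  10.8] 69.4 57.0 -27.3
pale [595. 325.] [ 490.8 -128. ] 156.5 62.4 80.2
pale [318. 295.] [573.9 200.1] 159.5 55.1 -4.9
pale [261. 115.] [725.1 235.4] 111.2 27.5 86.3
pale [262. 190.] [642.9 236.8] 213.9 200.5 -3.6
pale [573. 132.] [718.9 -22.5] 206.9 202.7 85.7
```

View pics/w2.png

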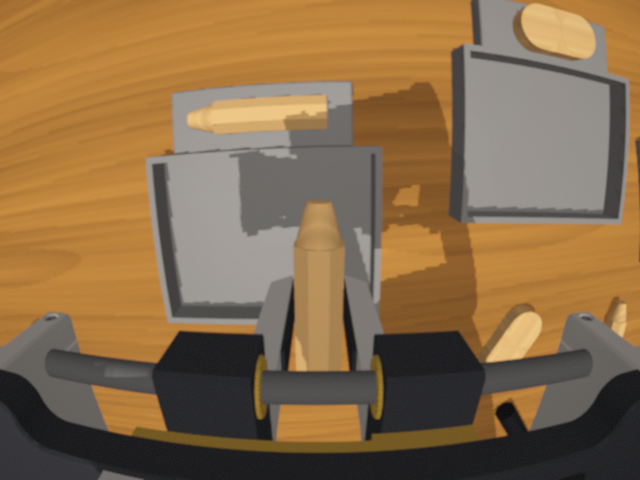

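The wrist view shows the held peg over the peg tray. The tray's rim corners are near (147,158), (382,147), (170,323) and (380,318), and the sample peg is at (260,115). The tenon tray has rim corners near (455,48), (629,80), (622,223) and (455,221).

Run:
```python
from h import *
s=env.read_state()
for q in ([(147,158),(382,147),(378,318),(170,323)],[(453,50),(629,80),(622,223),(454,221)]):
    p=cast('wrist',q,30,s); print(p.round(1).tolist(),p.mean(0).round(1),box(p))
goto(s,(623.4,200.6,28),-93.5)
```

```text
[[702.7, 319.8], [691.1, 141.4], [555.0, 150.6], [562.4, 328.2]] [627.8 235. ] (array([627.2, 234.8]), 178.8, 140.6, 86.6)
[[763.6, 80.2], [754.9, -109.9], [616.7, -100.9], [631.4, 87.0]] [691.7 -10.9] (array([692. , -10.5]), 190.3, 138.4, 86.3)
delta [-0.23 -0.03  4.44] roll -1.5 or 178.5 q6 104.9
```

Emit:
play_rows --pt "-0.2 -0.15 1.2" --pt "-0.2 -0.15 2.4" --pt "-0.2 -0.15 3.4" --pt "-0.2 -0.15 4.1" --pt "-0.2 -0.15 4.44" --pt "-0.2 -0.15 4.44" --pt "-0.2 -0.15 4.44" --roll '[-1.5,-1.5,-1.5,-1.5,-1.5,-1.5,-1.5]' --grip '[0,0,0,0,0,0,0]'

```text
t: 4.5
ee_pos: [627.2, 198.2, 29.1]
ee_rot: [[-0.065, -0.998, -0.0], [-0.998, 0.065, -0.0], [0.0, 0.0, -1.0]]
wrist_force: [-0.8, 0.5, -0.3]
gripper_width: 23.9
```

Emit:
play_rows --pt "0 0 0" --pt "0 0 0" --pt "0 0 0" --pt "0 0 0" --pt "0 0 -1.2" --pt "0 0 -2.8" --pt "0 0 -4.4" --roll '[0,0,0,0,0,0,0]' --grip '[0.45,0.45,0.45,0.45,0.5,0.7,1]'

```text
t: 5.08
ee_pos: [625.7, 199.5, 138.2]
ee_rot: [[-0.063, -0.998, -0.004], [-0.998, 0.063, -0.001], [0.001, 0.004, -1.0]]
wrist_force: [0.7, 0.9, -0.1]
gripper_width: 57.0
```

```bash
python3 look.py w3
python3 - <<'E'
from h import *
s=env.read_state();goto(s,(470.4,-139.8,140),-91.7)
E
```

```text
tcp [625.7 199.5 138.2] jaw -93.6 tilt [ 0.001  0.004 -1.   ]
pale [314. 413.] [427.6 210.2] 220.2 57.4 86.3
pale [318. 330.] [541.5 204.1] 105.4 6.6 86.4
pale [530. 331.] [514.8 -10.7] 59.7 23.4 44.8
pale [594. 327.] [ 495.2 -127. ] 156.1 50.6 81.5
pale [319. 243.] [619.3 197.7] 114.1 26.6 -3.9
pale [266. 115.] [726.  237.1] 115.7 28.3 86.6
pale [270. 189.] [635.9 217.1] 253.9 230.5 86.7
pale [545. 127.] [720.4 -29.7] 220.6 210.9 85.7
delta [14.01  5.62  0.27] roll -1.9 or 178.1 q6 103.7
```

View pics/w3.png

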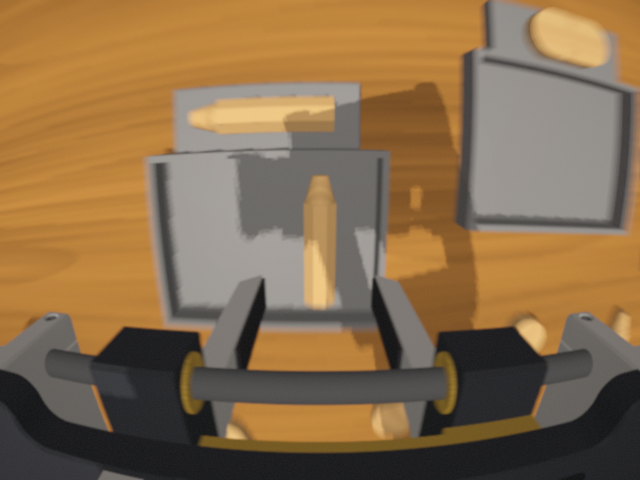

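Peg_b lies flat in the peg tray at (319,243), clear of the walls. Peg_a is next.

Emit:
play_rows --pt "1.4 0.6 0" --pt "2.9 1.2 0" --pt "4.4 1.8 0" --pt "5.9 2.4 0" --pt "7.4 3 0" --pt "8.9 3.6 0" --pt "10.4 4.2 0" --pt "11.9 4.8 0" --roll '[-2,-2,-2,-2,-2,-2,-2,-2]' --grip '[1,1,1,1,1,1,1,1]'

```text
t: 5.8
ee_pos: [487.8, -91.0, 139.1]
ee_rot: [[-0.027, -1.0, 0.001], [-1.0, 0.027, -0.001], [0.0, -0.001, -1.0]]
wrist_force: [-0.2, -0.3, -0.3]
gripper_width: 94.2
```

Emit:
play_rows --pt "1.3 0.55 0" --pt "2.1 0.8 0" --pt "2.1 0.8 0" --pt "2.1 0.8 0" --roll '[0,0,0,0]' --grip '[1,1,1,1]'

```text
t: 6.13
ee_pos: [467.2, -142.3, 139.0]
ee_rot: [[-0.031, -1.0, 0.001], [-1.0, 0.031, 0.0], [-0.0, -0.001, -1.0]]
wrist_force: [0.2, 0.6, 0.1]
gripper_width: 94.0
```

```bash
python3 look.py w4
python3 - <<'E'
from h import *
s=env.read_state();goto(s,(470.4,-139,22),-91.7)
E
```

```text
tcp [ 467.2 -142.3  139. ] jaw -91.8 tilt [-1.e-04 -1.e-03 -1.e+00]
pale [ 37. 264.] [448.4 146.4] 75.1 46.6 -71.1
pale [309. 237.] [ 467.6 -135.5] 105.5 25.2 -1.5
pale [136. 208.] [497.1  13.8] 85.8 45.6 -32.7
pale [629. 174.] [ 524.  -452.6] 100.7 56.0 7.0
delta [-0.1  -0.11  4.68] roll 0.0 or -180.0 q6 64.6
```

Emit:
play_rows --pt "-0.15 -0.08 1.5" --pt "-0.15 -0.08 3" --pt "-0.15 -0.08 4" --pt "-0.15 -0.08 4.5" --pt "-0.15 -0.08 4.68" --pt "-0.15 -0.08 4.68" --pt "-0.15 -0.08 4.68" --pt "-0.15 -0.08 4.68" --roll '[0,0,0,0,0,0,0,0]' --grip '[0.8,0.7,0.6,0.6,0.6,0.3,0,0]'

```text
t: 6.85
ee_pos: [470.7, -137.5, 22.6]
ee_rot: [[-0.027, -1.0, 0.002], [-1.0, 0.027, -0.001], [0.001, -0.002, -1.0]]
wrist_force: [0.0, -0.8, -0.2]
gripper_width: 43.8
```

Emit:
play_rows --pt "0 0 0" --pt "0 0 0" --pt "0 0 0" --pt "0 0 0" --pt "0 0 0" --roll '[0,0,0,0,0]' --grip '[0,0,0,0,0]'

```text
t: 7.27
ee_pos: [469.9, -137.9, 22.3]
ee_rot: [[-0.028, -1.0, 0.001], [-1.0, 0.028, -0.0], [0.0, -0.001, -1.0]]
wrist_force: [0.1, 0.6, 3.4]
gripper_width: 24.0
```

Run:
```python
from h import *
s=env.read_state(); print(s['ee_pos'],s['gripper_width']);goto(s,(631,270,140),-93.5)
```

```text
[ 469.85653256 -137.92562796   22.27275564] 23.992373951777576
delta [-16.49  -5.99  -4.7 ] roll 1.9 or -178.1 q6 65.1
```

Emit:
play_rows --pt "0 0 -1.5" --pt "0 0 -3.1" --pt "-1 -0.4 -4.7" --pt "-2.5 -0.9 -4.7" --pt "-4 -1.45 -4.7" --pt "-5.5 -2 -4.7" --pt "-7 -2.5 -4.7" --pt "-8.5 -3 -4.7" --roll '[0,0,0,0,0,0,0,0]' --grip '[0,0,0,0,0,0,0,0]'

```text
t: 7.93
ee_pos: [550.5, 74.2, 139.3]
ee_rot: [[-0.028, -1.0, 0.0], [-1.0, 0.028, -0.0], [0.0, -0.0, -1.0]]
wrist_force: [0.8, 0.4, -1.1]
gripper_width: 23.6
```

Emit:
play_rows --pt "-1.5 -0.55 0" --pt "-3 -1.1 0" --pt "-4.5 -1.7 0" --pt "-6 -2.2 0" --pt "-7 -2.6 0" --pt "-8 -3 0" --pt "-8 -3 0" --pt "-8 -3 0" --roll '[1.9,1.9,1.9,1.9,1.9,1.9,1.9,1.9]' --grip '[0,0,0,0,0,0,0,0]'

```text
t: 8.6
ee_pos: [630.5, 271.3, 138.2]
ee_rot: [[-0.059, -0.998, -0.001], [-0.998, 0.059, -0.001], [0.001, 0.001, -1.0]]
wrist_force: [0.3, -1.4, -1.4]
gripper_width: 23.7
```

Run:
```python
from h import *
s=env.read_state(); print(s['ee_pos'],s['gripper_width']);goto(s,(631,270,28),-93.5)
```

```text
[630.5378257  271.28933296 138.24462601] 23.724462304795242
delta [ 0.05 -0.03  4.41] roll 0.1 or -179.9 q6 109.5
```

Emit:
play_rows --pt "0 0 1.2" --pt "0 0 2.4" --pt "0 0 3.4" --pt "0 0 4.1" --pt "0 0 4.4" --pt "0 0 4.4" --pt "0 0 4.4" --roll '[0,0,0,0,0,0,0]' --grip '[0,0,0,0,0,0,0]'

```text
t: 9.18
ee_pos: [630.8, 268.9, 29.4]
ee_rot: [[-0.063, -0.998, -0.0], [-0.998, 0.063, -0.0], [0.0, 0.0, -1.0]]
wrist_force: [0.6, 0.3, -0.2]
gripper_width: 23.7
```

Emit:
play_rows --pt "0 0 0" --pt "0 0 0" --pt "0 0 0" --pt "0 0 0" --pt "0 0 -1.2" --pt "0 0 -2.8" --pt "0 0 -4.4" --pt "0 0 -4.4" --roll '[0,0,0,0,0,0,0,0]' --grip '[0.45,0.45,0.45,0.45,0.5,0.7,1,1]'

```text
t: 9.85
ee_pos: [637.1, 272.2, 150.4]
ee_rot: [[-0.061, -0.998, 0.018], [-0.998, 0.061, 0.005], [-0.006, -0.017, -1.0]]
wrist_force: [1.9, 0.3, 1.6]
gripper_width: 63.8
```

```bash
python3 look.py w5
python3 - <<'E'
from h import *
s=env.read_state();goto(s,(496,12,140),57)
goto(s,(395,304,140),-76.2)
E
```

```text
tcp [637.1 272.2 150.4] jaw -93.5 tilt [-0.0061 -0.0174 -0.9998]
pale [297. 432.] [425.7 307.4] 46.1 37.2 88.0
pale [585. 329.] [506.6 -49.2] 181.6 52.4 82.4
pale [410. 242.] [624.4 195.7] 103.8 27.8 -3.4
pale [324. 247.] [627.2 267.7] 108.1 25.3 -3.9
pale [368. 130.] [724.1 227.4] 112.3 27.3 86.4
pale [354. 197.] [636.9 268. ] 259.7 229.7 86.6
pale [596.  59.] [795.8 -13.9] 135.1 48.6 85.9
delta [10.71  4.94  0.16] roll 29.5 or -150.5 q6 109.5
delta [-0.7   9.68  0.15] roll -17.3 or 162.7 q6 109.5
```

View pics/w5.png

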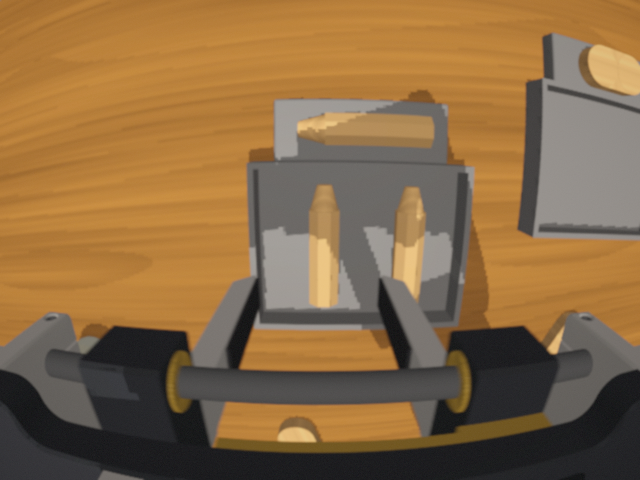

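Both pegs lie flat side by side in the peg tray, at (324,247) and (410,242). Next is the tenon at about (395,304).

Emit:
play_rows --pt "-0.1 1.2 0" --pt "-0.2 2.6 0" --pt "-0.4 4 0" --pt "-0.5 5.4 0" --pt "-0.6 6.8 0" --pt "-0.7 8 0" --pt "-0.8 9 0" --pt "-0.8 9.5 0" --roll '[-3,-6,-9,-12,-15,-17,-17,-17]' --grip '[1,1,1,1,1,1,1,1]'

```text
t: 10.57
ee_pos: [391.1, 304.6, 137.9]
ee_rot: [[0.235, -0.972, -0.004], [-0.972, -0.235, -0.001], [0.0, 0.004, -1.0]]
wrist_force: [0.1, -0.0, -0.1]
gripper_width: 94.2
```

Emit:
play_rows --pt "0 0 0" --pt "0 0 0" --pt "0 0 0" --roll '[0,0,0]' --grip '[1,1,1]'

```text
t: 10.82
ee_pos: [396.6, 304.8, 139.4]
ee_rot: [[0.233, -0.973, 0.001], [-0.973, -0.233, 0.0], [0.0, -0.001, -1.0]]
wrist_force: [0.8, -0.1, 0.4]
gripper_width: 94.2
```

```bash
python3 look.py w6
python3 - <<'E'
from h import *
s=env.read_state();goto(s,(394.5,305,21),-76.2)
E
```

```text
tcp [396.6 304.8 139.4] jaw -76.5 tilt [ 1.0e-04 -1.5e-03 -1.0e+00]
pale [523. 224.] [448.4 129.3] 59.9 48.0 -74.4
pale [317. 238.] [394.9 304.4] 82.2 41.9 14.6
pale [616. 210.] [497.1  14.9] 86.9 52.7 -32.6
pale [503.  30.] [611.8 195.6] 75.2 29.4 -3.9
pale [420.  13.] [596.6 269. ] 34.9 26.3 -3.7
delta [-0.03  0.09  4.74] roll -0.4 or 179.6 q6 104.2
```

Emit:
play_rows --pt "0 0.08 1.5" --pt "0 0.08 3" --pt "0 0.08 4" --pt "0 0.08 4.5" --pt "0 0.08 4.74" --pt "0 0.08 4.74" --pt "0 0.08 4.74" --pt "0 0.08 4.74" --roll '[-1,-1,-1,-1,-1,-1,-1,-1]' --grip '[0.8,0.7,0.7,0.7,0.6,0.3,0.2,0.2]'

```text
t: 11.53
ee_pos: [394.7, 304.5, 21.2]
ee_rot: [[0.249, -0.968, 0.002], [-0.968, -0.249, 0.001], [-0.0, -0.002, -1.0]]
wrist_force: [-0.8, 0.0, -0.9]
gripper_width: 44.4
```

Emit:
play_rows --pt "0 0 0" --pt "0 0 0" --pt "0 0 0" --pt "0 0 0" --roll '[0,0,0,0]' --grip '[0,0,0,0]'

```text
t: 11.87
ee_pos: [393.8, 304.5, 21.2]
ee_rot: [[0.25, -0.968, 0.001], [-0.968, -0.25, 0.001], [-0.0, -0.001, -1.0]]
wrist_force: [0.5, -0.9, 0.7]
gripper_width: 39.7
```

Run:
```python
from h import *
s=env.read_state(); print(s['ee_pos'],s['gripper_width'])
# tenon tray centre (691,-12) yaw -3.8
y=np.radians(-3.8); c=np.array([691,-12.]); R=np.array([[np.cos(y),-np.sin(y)],[np.sin(y),np.cos(y)]])
for d in (38,-38): print((c+R@[0,d]).round(1))
goto(s,(*(c+R@[0,38]),140),-93.8)
```

```text
[393.75795274 304.52312136  21.1711728 ] 39.664884133646055
[693.5  25.9]
[688.5 -49.9]
delta [13.79 -8.83 -4.74] roll 18.3 or -161.7 q6 103.3
```

Emit:
play_rows --pt "0 0 -1.5" --pt "0 0 -3.1" --pt "1 -0.6 -4.7" --pt "2.3 -1.5 -4.7" --pt "3.6 -2.3 -4.7" --pt "4.9 -3.1 -4.7" --pt "6.2 -4 -4.7" --pt "7.5 -4.8 -4.7" --roll '[0,0,0,0,0,0,0,0]' --grip '[0,0,0,0,0,0,0,0]'

```text
t: 12.53
ee_pos: [557.2, 151.4, 138.3]
ee_rot: [[0.25, -0.968, 0.0], [-0.968, -0.25, 0.0], [-0.0, -0.0, -1.0]]
wrist_force: [1.3, -0.0, -1.0]
gripper_width: 39.9
```

Emit:
play_rows --pt "1.3 -0.8 0" --pt "2.6 -1.7 0" --pt "3.8 -2.5 0" --pt "5 -3.3 0" --pt "5.8 -3.8 0" --pt "6.3 -4.05 0" --pt "6.3 -4.05 0" --pt "6.3 -4.05 0" --roll '[3,6,9,12,15,18.3,18.3,18.3]' --grip '[0,0,0,0,0,0,0,0]'

```text
t: 13.2
ee_pos: [693.1, 25.4, 137.3]
ee_rot: [[-0.066, -0.998, -0.002], [-0.998, 0.066, 0.001], [-0.001, 0.002, -1.0]]
wrist_force: [1.4, -0.0, -0.3]
gripper_width: 39.7
```

```bash
python3 look.py w7
python3 - <<'E'
from h import *
s=env.read_state();goto(s,(693.5,26,27),-93.8)
E
```

```text
tcp [693.1  25.4 137.3] jaw -93.8 tilt [-5.0e-04  1.9e-03 -1.0e+00]
pale [320. 417.] [496.5  37. ] 156.2 56.9 86.2
pale [133. 309.] [631.6 200.9] 89.1 31.4 -3.6
pale [ 79. 313.] [630.8 273.4] 100.2 34.2 -3.5
pale [318. 291.] [640.9  28.4] 144.0 71.6 -2.6
pale [ 47. 252.] [683.7 328.6] 285.4 97.0 -60.5
pale [605. 177.] [ 733.7 -256.4] 76.8 51.8 -87.5
pale [368. 112.] [790.1 -21.4] 87.8 44.9 85.8
pale [364. 184.] [708.7  -5.3] 214.8 213.8 -4.2
delta [ 0.01 -0.04  4.42] roll 0.1 or -179.9 q6 88.7
```

View pics/w7.png

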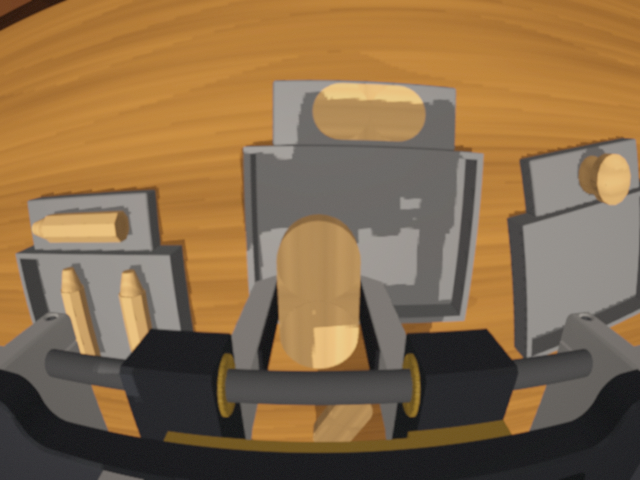

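The held tenon, at (318,291), is over the left half of the tenon tray, whose rim corners are (244,148), (483,154) and (464,320). I'll check the tray centre.

Run:
```python
from h import *
s=env.read_state(); p=cast('wrist',[(244,148),(483,154),(464,320)],30,s); print(p.round(1).tolist(),((p[0]+p[2])/2).round(1),np.degrees(np.arctan2(*(p[0]-p[1])[::-1])))
```

```text
[[768.4, 74.1], [755.9, -105.1], [616.9, -95.2]] [692.7 -10.5] 86.01847088021982
```

Tray centre is about (692,-11) with yaw -4, which agrees. Lowering.

Emit:
play_rows --pt "0 0 1.2" --pt "0 0 2.4" --pt "0 0 3.4" --pt "0 0 4.1" --pt "0 0 4.4" --pt "0 0 4.4" --pt "0 0 4.4" --roll '[0,0,0,0,0,0,0]' --grip '[0,0,0,0,0,0,0]'

```text
t: 13.83
ee_pos: [693.2, 27.0, 28.7]
ee_rot: [[-0.064, -0.998, 0.0], [-0.998, 0.064, 0.0], [-0.0, -0.0, -1.0]]
wrist_force: [0.1, -0.0, -0.7]
gripper_width: 39.5
```

Emit:
play_rows --pt "0 0 0" --pt "0 0 0" --pt "0 0 0" --pt "0 0 0" --pt "0 0 -1.2" --pt "0 0 -2.8" --pt "0 0 -4" --pt "0 0 -4.4" --roll '[0,0,0,0,0,0,0,0]' --grip '[0.6,0.6,0.6,0.6,0.6,0.7,1,1]'

```text
t: 14.5
ee_pos: [697.5, 25.3, 145.3]
ee_rot: [[-0.066, -0.998, 0.011], [-0.998, 0.066, -0.001], [0.0, -0.011, -1.0]]
wrist_force: [0.8, 0.4, 0.4]
gripper_width: 72.7
```

Emit:
play_rows --pt "0 0 0" --pt "0 0 0" --roll '[0,0]' --grip '[1,1]'

```text
t: 14.67
ee_pos: [693.5, 25.6, 138.1]
ee_rot: [[-0.066, -0.998, 0.0], [-0.998, 0.066, -0.0], [-0.0, -0.0, -1.0]]
wrist_force: [-0.7, -0.0, 0.0]
gripper_width: 86.2
```

```bash
python3 look.py w8
python3 - <<'E'
from h import *
s=env.read_state();goto(s,(496.5,13,140),-122.9)
E
```

```text
tcp [693.5  25.6 138.1] jaw -93.8 tilt [-0.e+00 -3.e-04 -1.e+00]
pale [343. 420.] [496.1  10.6] 62.2 55.5 85.1
pale [140. 314.] [629.2 200.5] 94.9 31.6 -4.3
pale [ 75. 298.] [647.8 271.7] 67.4 34.3 -4.2
pale [ 48. 254.] [683.6 328.2] 286.2 96.6 -60.6
pale [317. 238.] [692.7  25.8] 84.3 42.2 -2.8
pale [604. 178.] [ 733.6 -255.8] 76.8 51.1 -87.6
pale [361. 194.] [690.9 -27.8] 246.5 222.9 -4.3
delta [ 1.03  7.78 -0.13] roll 29.1 or -150.9 q6 88.8
```

Emit:
play_rows --pt "0.2 1.2 0" --pt "0.3 2.6 0" --pt "0.5 4 0" --pt "0.7 5.4 0" --pt "0.85 6.5 0" --pt "1 7.3 0" --pt "1.03 7.78 0" --pt "1.03 7.78 0" --roll '[5,10,15,20,25,29,29,29]' --grip '[1,1,1,1,1,1,1,1]'

```text
t: 15.38
ee_pos: [492.9, 13.4, 134.9]
ee_rot: [[-0.542, -0.84, -0.008], [-0.84, 0.542, 0.001], [0.003, 0.008, -1.0]]
wrist_force: [0.1, -1.5, -0.4]
gripper_width: 94.0
```

Emit:
play_rows --pt "0 0 0" --pt "0 0 0" --roll '[0,0]' --grip '[1,1]'

```text
t: 15.55
ee_pos: [497.9, 12.9, 137.1]
ee_rot: [[-0.542, -0.841, -0.001], [-0.841, 0.542, 0.0], [0.001, 0.001, -1.0]]
wrist_force: [-0.4, 0.3, -0.1]
gripper_width: 94.1
```

```bash
python3 look.py w9
python3 - <<'E'
from h import *
s=env.read_state();goto(s,(496.5,13,21),-122.9)
E
```

```text
tcp [497.9  12.9 137.1] jaw -122.8 tilt [ 6.0e-04  1.4e-03 -1.0e+00]
pale [229. 353.] [455.4 141.1] 50.4 44.9 57.1
pale [ 34. 267.] [633.6 275.1] 104.9 38.3 -3.7
pale [317. 239.] [496.7  13.7] 83.3 41.6 -33.2
pale [ 73. 234.] [628.8 202.4] 105.4 34.0 -3.8
pale [ 18. 143.] [734.5 206.4] 102.0 35.4 86.4
pale [169.  49.] [697.4  26.6] 88.1 44.5 -3.4
delta [0.03 0.06 4.66] roll 0.1 or -179.9 q6 114.3
```

Emit:
play_rows --pt "0 0.05 1.5" --pt "0 0.05 3" --pt "0 0.05 4" --pt "0 0.05 4.5" --pt "0 0.05 4.64" --pt "0 0.05 4.64" --pt "0 0.05 4.64" --pt "0 0.05 4.64" --roll '[0,0,0,0,0,0,0,0]' --grip '[0.8,0.7,0.7,0.7,0.6,0.3,0.2,0.2]'

```text
t: 16.27
ee_pos: [498.4, 13.2, 23.3]
ee_rot: [[-0.542, -0.841, 0.003], [-0.841, 0.542, -0.001], [-0.001, -0.003, -1.0]]
wrist_force: [-0.2, -0.4, 0.4]
gripper_width: 44.1
```

Emit:
play_rows --pt "0 0 0" --pt "0 0 0" --pt "0 0 0" --pt "0 0 0" --roll '[0,0,0,0]' --grip '[0,0,0,0]'

```text
t: 16.6
ee_pos: [498.2, 13.3, 23.4]
ee_rot: [[-0.542, -0.841, 0.003], [-0.841, 0.542, -0.001], [-0.001, -0.003, -1.0]]
wrist_force: [0.3, -0.8, 5.3]
gripper_width: 39.4
```

Run:
```python
from h import *
s=env.read_state(); print(s['ee_pos'],s['gripper_width'])
goto(s,(689,-49,140),-93.8)
```

```text
[498.18395108  13.26331027  23.42744934] 39.446324215647756
delta [-2.05 -7.78 -4.64] roll -29.0 or 151.0 q6 114.4
```

Emit:
play_rows --pt "0 0 -1.5" --pt "0 0 -3.1" --pt "-0.3 -1.2 -4.64" --pt "-0.7 -2.6 -4.64" --pt "-1 -4 -4.64" --pt "-1.4 -5.4 -4.64" --pt "-1.8 -6.8 -4.64" --pt "-2.05 -7.78 -4.64" --roll '[0,0,-6,-12,-18,-24,-29,-29]' --grip '[0,0,0,0,0,0,0,0]'

```text
t: 17.27
ee_pos: [690.2, -49.7, 137.9]
ee_rot: [[-0.064, -0.998, 0.001], [-0.998, 0.064, -0.0], [0.0, -0.001, -1.0]]
wrist_force: [0.6, 0.1, 0.5]
gripper_width: 40.0
```

Emit:
play_rows --pt "0 0 0" --pt "0 0 0" --pt "0 0 0" --roll '[0,0,0]' --grip '[0,0,0]'

```text
t: 17.52
ee_pos: [686.7, -48.4, 137.2]
ee_rot: [[-0.067, -0.998, -0.003], [-0.998, 0.067, 0.001], [-0.0, 0.003, -1.0]]
wrist_force: [-0.3, -0.1, -0.2]
gripper_width: 39.4
```

Run:
```python
from h import *
s=env.read_state(); print(s['ee_pos'],s['gripper_width'])
goto(s,(690,-49,29),-93.8)
```

```text
[686.71703201 -48.38287792 137.16686885] 39.39274634547881
delta [ 0.02 -0.14  4.33] roll -0.0 or 180.0 q6 82.6
```

Emit:
play_rows --pt "0 -0.1 1.2" --pt "0 -0.1 2.4" --pt "0 -0.1 3.4" --pt "0 -0.1 4.1" --pt "0 -0.1 4.35" --pt "0 -0.1 4.35" --pt "0 -0.1 4.35" --roll '[0,0,0,0,0,0,0]' --grip '[0,0,0,0,0,0,0]'

```text
t: 18.1
ee_pos: [689.6, -48.3, 29.9]
ee_rot: [[-0.066, -0.998, -0.0], [-0.998, 0.066, 0.0], [-0.0, 0.0, -1.0]]
wrist_force: [-0.4, -0.6, -0.2]
gripper_width: 39.5
```

Emit:
play_rows --pt "0 0 0" --pt "0 0 0" --pt "0 0 0" --pt "0 0 0" --pt "0 0 -1.2" --pt "0 0 -2.8" --pt "0 0 -4" --pt "0 0 -4.4" --roll '[0,0,0,0,0,0,0,0]' --grip '[0.6,0.6,0.6,0.6,0.6,0.7,1,1]'

```text
t: 18.77
ee_pos: [694.3, -49.6, 146.4]
ee_rot: [[-0.066, -0.998, 0.011], [-0.998, 0.066, -0.002], [0.001, -0.011, -1.0]]
wrist_force: [1.5, -0.1, 0.9]
gripper_width: 73.2
```

Emit:
play_rows --pt "0 0 0" --pt "0 0 0" --roll '[0,0]' --grip '[1,1]'

```text
t: 18.93
ee_pos: [690.4, -48.9, 139.2]
ee_rot: [[-0.066, -0.998, 0.0], [-0.998, 0.066, -0.0], [0.0, -0.0, -1.0]]
wrist_force: [-0.6, -0.5, -0.3]
gripper_width: 86.3
```

```bash
python3 look.py w10
python3 - <<'E'
from h import *
s=env.read_state();goto(s,(452.3,139,140),-93.8)
E
```

```text
tcp [690.4 -48.9 139.2] jaw -93.8 tilt [ 0.e+00 -1.e-04 -1.e+00]
pale [ 73. 299.] [643.3 201. ] 65.3 34.4 -3.6
pale [ 26. 297.] [642.2 273.9] 76.9 38.9 -3.9
pale [ 31. 230.] [718.3 241.4] 105.4 28.8 86.4
pale [318. 241.] [686.6 -49.4] 84.9 42.6 -3.5
pale [226. 239.] [694.1  26.6] 81.9 45.0 -3.9
pale [540. 173.] [ 734.3 -248.3] 66.2 50.6 -88.4
pale [265. 116.] [790.1 -14.8] 87.8 44.9 86.0
pale [272. 206.] [692.6   3.3] 247.1 218.6 -4.2
delta [-6.86  9.95 -0.07] roll -0.0 or 180.0 q6 82.6
```

View pics/w10.png

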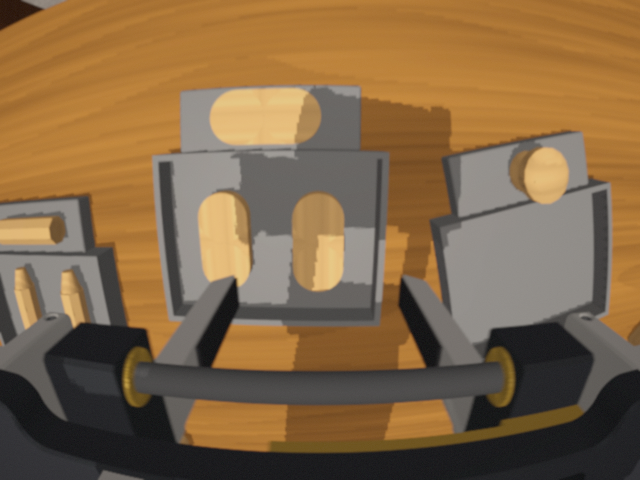

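Both tenons lie flat side by side in the tenon tray, at (226,239) and (318,241). The knob is next.

Emit:
play_rows --pt "-0.9 1.3 0" --pt "-1.8 2.6 0" --pt "-2.7 3.9 0" --pt "-3.6 5.2 0" --pt "-4.5 6.6 0" --pt "-5.4 7.9 0" --pt "-6.2 9.1 0" --pt "-6.8 9.95 0" --roll '[0,0,0,0,0,0,0,0]' --grip '[1,1,1,1,1,1,1,1]'

```text
t: 19.65
ee_pos: [448.2, 138.3, 136.0]
ee_rot: [[-0.065, -0.998, -0.008], [-0.998, 0.065, -0.0], [0.001, 0.008, -1.0]]
wrist_force: [0.0, 0.3, -0.3]
gripper_width: 94.1
```

Emit:
play_rows --pt "0 0 0" --pt "0 0 0" --pt "0 0 0" --roll '[0,0,0]' --grip '[1,1,1]'

```text
t: 19.9
ee_pos: [453.1, 136.9, 138.0]
ee_rot: [[-0.066, -0.998, -0.002], [-0.998, 0.066, -0.001], [0.001, 0.002, -1.0]]
wrist_force: [-0.4, 0.7, -0.9]
gripper_width: 94.1
```

```bash
sed -i "s/cast('wrist',k,12,s)/cast('wrist',k,float(sys.argv[2]) if len(sys.argv)>2 else 12,s)/" look.py; python3 look.py w11 30
python3 - <<'E'
from h import *
s=env.read_state();goto(s,(451.5,138,26),-93.8)
E
```

```text
tcp [453.1 136.9 138. ] jaw -93.8 tilt [ 8.0e-04  2.2e-03 -1.0e+00]
pale [316. 246.] [451.1 137.5] 44.9 44.8 -49.1
pale [223.  44.] [609.9 195.5] 73.3 26.0 -3.8
pale [140.  49.] [620.5 262.8] 84.8 28.5 -3.7
delta [-0.05  0.09  4.5 ] roll -0.0 or 180.0 q6 100.1
```

View pics/w11.png

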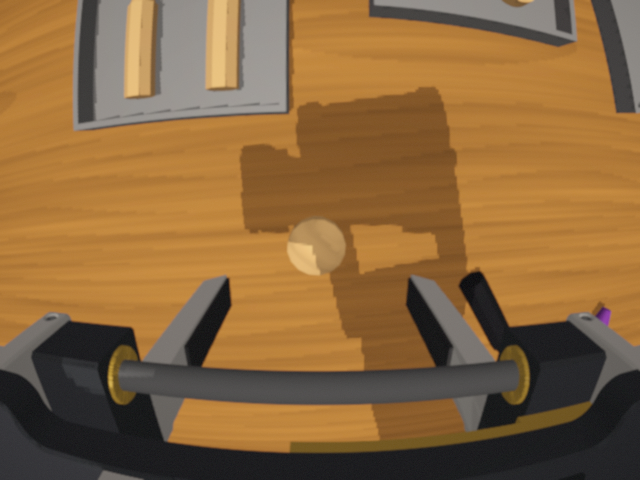

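The knob, at (316,246), measures (451,137.5). The black decoy at (485,310) is well clear of the fingers.

Emit:
play_rows --pt "0 0.08 1.5" --pt "0 0.08 2.8" --pt "0 0.08 3.8" --pt "0 0.08 4.3" --pt "0 0.08 4.43" --pt "0 0.08 4.43" --pt "0 0.08 4.43" --pt "0 0.08 4.43" --roll '[0,0,0,0,0,0,0,0]' --grip '[0.9,0.8,0.7,0.7,0.7,0.4,0.3,0.2]'

```text
t: 20.62
ee_pos: [453.4, 137.2, 29.9]
ee_rot: [[-0.067, -0.998, 0.003], [-0.998, 0.067, 0.0], [-0.0, -0.003, -1.0]]
wrist_force: [0.2, 0.0, 0.1]
gripper_width: 49.0
```

Emit:
play_rows --pt "0 0 0" --pt "0 0 0" --pt "0 0 0" --pt "0 0 0" --roll '[0,0,0,0]' --grip '[0,0,0,0]'

```text
t: 20.95
ee_pos: [453.2, 137.4, 30.0]
ee_rot: [[-0.066, -0.998, 0.003], [-0.998, 0.066, 0.0], [-0.0, -0.003, -1.0]]
wrist_force: [0.8, -0.3, 5.3]
gripper_width: 43.0
```

Run:
```python
from h import *
s=env.read_state(); print(s['ee_pos'],s['gripper_width'])
goto(s,(644,-248,140),-93.8)
```

```text
[453.18638613 137.41160413  29.98014206] 43.021179047675176
delta [14.88 -8.65 -4.38] roll 0.0 or -180.0 q6 100.2
```

Emit:
play_rows --pt "0 0 -1.5" --pt "0 0 -3" --pt "1.2 -0.7 -4.38" --pt "2.5 -1.5 -4.38" --pt "3.8 -2.2 -4.38" --pt "5.1 -3 -4.38" --pt "6.4 -3.7 -4.38" --pt "7.7 -4.5 -4.38" --roll '[0,0,0,0,0,0,0,0]' --grip '[0,0,0,0,0,0,0,0]'

```text
t: 21.62
ee_pos: [550.9, -63.5, 138.1]
ee_rot: [[-0.066, -0.998, -0.001], [-0.998, 0.066, 0.001], [-0.001, 0.001, -1.0]]
wrist_force: [0.5, -0.1, -0.4]
gripper_width: 43.2
```

Emit:
play_rows --pt "1.3 -0.75 0" --pt "2.6 -1.5 0" --pt "3.9 -2.3 0" --pt "5.2 -3 0" --pt "6.3 -3.7 0" --pt "7 -4.1 0" --pt "7.18 -4.15 0" --pt "7.18 -4.15 0" --roll '[0,0,0,0,0,0,0,0]' --grip '[0,0,0,0,0,0,0,0]'

```text
t: 22.28
ee_pos: [642.2, -249.1, 137.3]
ee_rot: [[-0.068, -0.998, -0.001], [-0.998, 0.068, 0.001], [-0.001, 0.001, -1.0]]
wrist_force: [-0.3, 0.8, 0.1]
gripper_width: 43.0
```

Emit:
play_rows --pt "0 0 0" --pt "0 0 0" --roll '[0,0]' --grip '[0,0]'

```text
t: 22.45
ee_pos: [641.9, -246.3, 137.8]
ee_rot: [[-0.065, -0.998, -0.001], [-0.998, 0.065, 0.001], [-0.001, 0.002, -1.0]]
wrist_force: [-0.6, 0.3, -0.4]
gripper_width: 42.9
```

```bash
python3 look.py w12 30
python3 - <<'E'
from h import *
s=env.read_state();goto(s,(644,-248,36),-93.8)
E
```

```text
tcp [ 641.9 -246.3  137.8] jaw -93.7 tilt [-0.0013  0.0015 -1.    ]
pale [316. 308.] [ 587.8 -244.8] 82.2 75.0 -31.2
pale [582. 312.] [ 561.2 -522.1] 209.6 114.4 82.7
pale [ 34. 204.] [695.3  10.7] 77.8 53.2 -3.2
pale [ 92. 201.] [689.3 -60.3] 77.9 48.8 -3.8
pale [313. 177.] [ 656.3 -244.5] 222.3 187.7 8.4
pale [47. 90.] [786.6 -28.9] 148.7 48.0 85.8
delta [ 0.07 -0.08  4.08] roll 0.1 or -179.9 q6 65.5
```

View pics/w12.png

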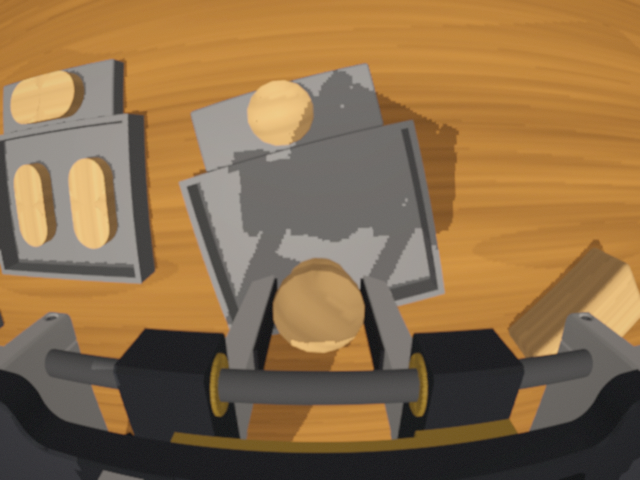

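The knob is held upright over the knob tray, with rim corners (180,183), (412,122) and (442,292). Lowering it onto the floor.

Emit:
play_rows --pt "0.07 -0.05 1.2" --pt "0.07 -0.05 2.4" --pt "0.07 -0.05 3.3" --pt "0.07 -0.05 3.8" --pt "0.07 -0.05 4.05" --pt "0.07 -0.05 4.08" --pt "0.07 -0.05 4.08" --roll '[0,0,0,0,0,0,0]' --grip '[0,0,0,0,0,0,0]'

```text
t: 23.08
ee_pos: [644.6, -249.7, 37.2]
ee_rot: [[-0.066, -0.998, 0.002], [-0.998, 0.066, -0.001], [0.001, -0.002, -1.0]]
wrist_force: [0.9, -0.3, -0.5]
gripper_width: 42.9
```

```bash
python3 -c "
from h import *
s=env.read_state();print(s['ee_pos'],s['wrist_force'],s['gripper_width'])"
```

```text
[ 644.62996774 -249.72427019   37.24120792] [ 0.85373294 -0.28106509 -0.46807201] 42.940051521847494
```

Foot is about 2 mm above the floor. I'll lower a little more and release gently.

Emit:
play_rows --pt "0 0 0.06" --pt "0 0 0.06" --pt "0 0 0.06" --pt "0 0 0.06" --pt "0 0 0.06" --pt "0 0 0.06" --pt "0 0 0.06" --pt "0 0 0.06" --roll '[0,0,0,0,0,0,0,0]' --grip '[0,0,0,0.52,0.58,0.64,0.7,0.7]'

```text
t: 23.75
ee_pos: [643.9, -250.1, 34.7]
ee_rot: [[-0.066, -0.998, 0.0], [-0.998, 0.066, -0.0], [0.0, -0.0, -1.0]]
wrist_force: [-0.8, 0.7, 0.3]
gripper_width: 65.4
```

Emit:
play_rows --pt "0 0 -0.6" --pt "0 0 -1.4" --pt "0 0 -2.5" --pt "0 0 -3.7" --pt "0 0 -4.6" --pt "0 0 -5" --pt "0 0 -5" --pt "0 0 -5" --roll '[0,0,0,0,0,0,0,0]' --grip '[0.75,0.75,0.8,0.8,0.8,0.8,0.8,0.8]'

```text
t: 24.42
ee_pos: [643.9, -250.1, 160.2]
ee_rot: [[-0.066, -0.998, 0.001], [-0.998, 0.066, -0.0], [0.0, -0.001, -1.0]]
wrist_force: [-0.4, -0.4, -0.8]
gripper_width: 75.1
```

Emit:
play_rows --pt "0 1.3 0" --pt "0 2.6 0" --pt "0 3.9 0" --pt "0 5.2 0" --pt "0 6 0" --pt "0 6.2 0" --pt "0 6.2 0" --roll '[0,0,0,0,0,0,0]' --grip '[0.8,0.8,0.8,0.8,0.8,0.8,0.8]'

```text
t: 25.0
ee_pos: [487.1, -238.8, 157.7]
ee_rot: [[-0.068, -0.998, -0.003], [-0.998, 0.068, 0.002], [-0.002, 0.003, -1.0]]
wrist_force: [-0.2, 0.6, -0.7]
gripper_width: 75.4
```

```bash
python3 look.py w13 37
python3 - <<'E'
from h import *
t=imaging.get_image('top'); s=imaging.get_image('scene')
a=cv2.resize(t[90:330,100:560],None,fx=1.7,fy=1.7); 
b=cv2.resize(s[150:400,200:480],(202,180)); 
cv2.imwrite('pics/fin.png',a[:,:,::-1]); cv2.imwrite('pics/fins.png',cv2.resize(s[180:400,230:480],None,fx=2.5,fy=2.5)[:,:,::-1])
for k in blobs(t,(12,60,190),(30,165,255),30,900): print(k.mean(0).round(),box(cast('top',k,17)))
E
```

```text
tcp [ 487.1 -238.8  157.7] jaw -93.9 tilt [-0.0022  0.0035 -1.    ]
pale [590. 161.] [ 547.2 -505.5] 161.1 105.7 -50.6
pale [320.  40.] [ 641.8 -251.5] 45.7 43.5 -3.8
pale [40. 51.] [687.    5.9] 79.4 51.4 -3.9
pale [98. 37.] [679.6 -63.6] 76.2 47.5 -4.0
[394. 190.] (array([ 645.6, -256.5]), 42.6, 41.8, -2.0)
[242. 200.] (array([627.2, 196.6]), 96.9, 23.4, -4.0)
[218. 199.] (array([633. , 267.3]), 99.6, 23.3, -3.8)
[325. 177.] (array([688.9, -51.8]), 78.9, 41.8, -1.5)
[230. 166.] (array([726. , 233.2]), 101.0, 21.2, 89.0)
[300. 176.] (array([694.9,  24.1]), 81.9, 38.8, -1.2)
[386. 156.] (array([ 747.9, -236.2]), 46.0, 42.1, -1.9)
[314. 143.] (array([793.1, -19.9]), 80.9, 43.0, 89.0)
[182.  57.] (array([1066.8,  375.6]), 84.5, 12.6, 89.2)
[146.  57.] (array([1068.4,  481. ]), 84.4, 12.6, 89.2)
```

View pics/fins.png

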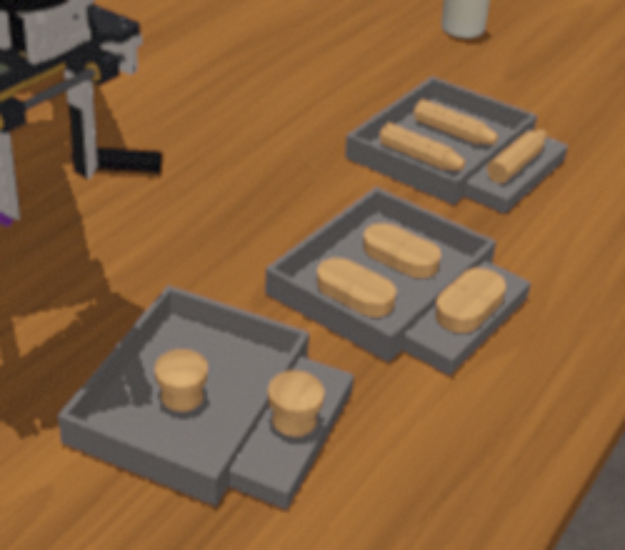

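View pics/fin.png

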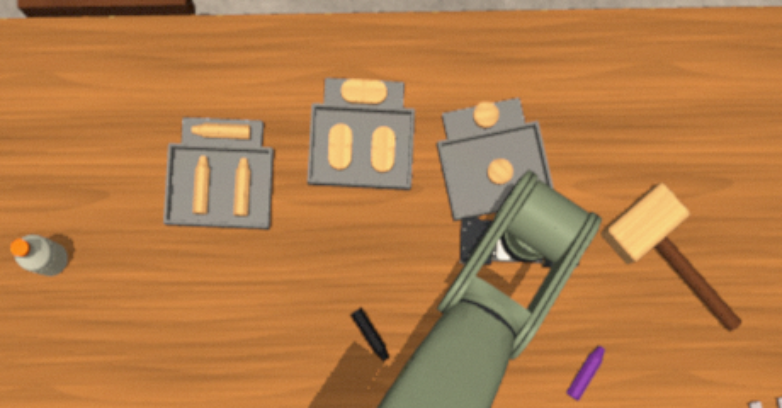

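All five parts are in the right trays: pegs and tenons flat, knob upright at crop (182,380), and the gripper clear of everything.

```bash
python3 -c "
from station import workorder; print(workorder.sign_off())"
```

```text
the job is handed in; nothing more can be done
None
```

All five beech parts are sorted into the trays with their matching samples, and I handed the job in at about 25 s of the 109 s limit. I placed both pegs first, then both tenons, then the knob.

- **Final pictures:** the scene and top views show the pegs and tenons flat and side by side, clear of the walls and each other. The knob stands upright on its foot, and the gripper was raised clear of everything.
- **Bystanders and decoys:** the mallet and the glue bottle stand as they did at the start. I did not grip the black or purple pieces.
- **Forces:** the highest wrist-force reading at the end of any move was about 5 N, when the fingers closed on a tenon and on the knob.
- **Disagreements:** the top and wrist cameras differed by up to about 5 mm on part positions. That did not affect the grasps or placements. No check failed.

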